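# Clamp the ECG recorder to the desk rail with a T-bolt

### The job

Lock the ECG recorder's mounting plate to the desk's slotted rail with the teal T-bolt clamp from the tray: lower its head lengthwise into the slot just beyond the plate's forked end and slide it along until its shank is home in the fork, without shoving the recorder along the rail. Turn it a quarter clockwise, so that the head stands square under the slot's lips, then tighten the clamp's lever clockwise by feel until it is firm (about 6 N of push at the lever's ball, which is 0.4 N m; slack it slips, forced it cracks the plate) and let go. Leave the other things on the desk where they are.

Things in the scene. Friction and masses are not known exactly. Their poses are not given: they have to be found in the camera images.
- grip (a point): teal clamp lever on the T-bolt: square hub 26 x 26 mm, 50 tall, with one arm sticking out low on its side. This point is on the bolt's axis, 13 mm below the hub's top; z up, x along the arm. The hub is clear to grip above the arm (top 25 mm below this point), on any two faces. The lever is the nut: clockwise from above it runs down the bolt 16 mm a turn; thread friction 0.04 N m
- ball (a point): black ball, 18 mm across, at the end of the lever's arm (10 mm thick), 66 mm from the bolt's axis and 30 mm below the grip point; this point is its centre. A push of 6 N here, square to the arm, while it moves makes 0.4 N m and a clamping force of some 50 N; running free it takes under 1 N, and from the bite to 6 N the arm swings only about 0.3 rad
- flange (a point): underside of the lever's round steel flange (30 mm across, 6 thick, under the hub), on the bolt's axis, 43 mm below the grip point; it presses on the plate. At the start it is 17 mm above the head's top, give or take 0.5 mm; plate and lips together are 14 mm
- head (a point): centre of the steel T-head at the bolt's foot: 26 mm long (its x), 14 wide, 8 thick; shank 10 mm. At the start the arm stands about square to x; a red stripe on the shank's top end lies along x. Two corners are cut back: under the lips it turns clockwise only, 90 degrees, to a stop; till then it turns with the lever. It stands upright in a 12 mm deep pocket of the dark tray (16 mm high); 0.1 kg
- slot (a point): aluminium T-slot rail fixed on the desk, 420 mm long (its y), 64 wide, 30 high; this point is on the slot's centre line at mid-length, level with the top face. Slot mouth 17 mm wide, lips 6 mm thick, channel below them 26.6 mm wide and 9.5 high (its floor is 15.5 mm below the top face); both ends are capped
- notch (a point): forked steel mounting plate of the recorder, 8 mm thick, 76 wide, riding on the rail's top face. This point is on the plate's top face, over the slot's centre line, where the shank's centre is when it is home in the fork; +y points along the slot to the recorder. The fork's notch is 14 mm wide and open towards -y. A push of under 8 N along the rail does not move the plate
- fork (a point): open end of the same fork: on the plate's top face between the two tips, 30 mm from the notch point; beyond it the slot is open
- case (a point): middle of the top of the cream ECG recorder, 210 (x) x 160 (y) x 48 mm tall, on the plate; its near side is 80 mm from the notch point. It can slide along the rail with the plate
- thumbscrew: bystander: thumbscrew with a round red knob, 66 mm tall, in the tray's other pocket, 110 mm from the T-bolt; origin at its foot
- mouse: bystander: black computer mouse, 105 x 60 x 34 mm; origin under its middle
- phone: bystander: phone, 150 x 72 x 9 mm, lying flat; origin under its middle
- gel: bystander: bottle of contact gel, 54 mm across, 165 tall; origin under its middle
- tape: bystander: roll of white tape, 72 mm across, 24 tall; origin under its middle
- stapler: bystander: blue stapler, 125 x 34 x 43 mm; origin under its middle
- mug: bystander: white mug, 80 mm across, 92 tall; origin under its middle
Things that resemble listed ones, but are neither listed nor needed, are in the scene too. Leave any pink look-alike of the part that bears grip alone.

How it is judged:
On the way, in this order (a step that is already met when the one before it is completed fails the run):
1. the T-head has gone down into the rail's slot, below the lips (z of head in the frame of slot below -0.008 m and x of head in the frame of slot between -0.005 and 0.005 m and y of head in the frame of slot between -0.2 and 0.2 m), for 0.1 s.
2. the shank is home in the fork and the head is square under the lips (z of head in the frame of slot below -0.008 m and horizontal distance between head and notch below 0.004 m and angle between the x axis of head and the x axis of slot, either way round below 0.25 rad), for 0.2 s.
At the end, for the whole second after the job is handed in: The head's centre is 8 mm or more below the rail's top, within 4 mm of the notch point and square across the slot within 0.25 rad; the bolt is upright within 0.08 rad, at rest, and the lever's flange presses on the plate with 30 to 90 N (all of step 2 and contact force between lever and recorder above 30 N and angle between head's own z axis and vertical below 0.08 rad and linear speed of bolt below 0.01 m/s); the robot touches nothing.
It fails at once if the lever was overtightened: its flange pressed on the plate with more than 90 N (contact force between lever and recorder above 90 N).
It fails at once if the bolt was rammed or jammed against the rail with more than 40 N before it clamped (contact force between bolt and rail above 40 N and contact force between lever and recorder below 5 N).
It fails at once if the recorder was shoved more than 5 mm along the rail (distance of case from where it was at the start of the episode above 0.005 m).
It fails at once if a bystander was moved more than 20 mm (distance of any of thumbscrew, mouse, phone, gel, tape, stapler, mug from where it was at the start of the episode above 0.02 m).
It also fails if it takes over 66 s, if anything falls off the work surface, if the arm or the gripper's body presses on something with over 40 N, if the wrist force passes 120 N, or if a joint passes its speed limit or range.

### The arm

A 6-joint arm with a two-finger parallel gripper is mounted at the origin on the work surface. World frame = base frame: x ahead of the robot, y to its left, z up, the work surface at z = 0. Lengths are in m, angles in rad, forces in N, time in s.
With the tool pointing down it reaches from about 0.4 to 0.825 m from the base axis. Payload 7 kg.
Tool frame: the origin (TCP) lies midway between the tips of the shut fingers; the grasp point (between the pads) lies 19 mm behind it (robot.grip_point_offset is the distance from the TCP to the grasp point, in m); y points along the fingers, z is the direction in which the jaws open and shut, and the axes are right-handed (so a half turn about y gives the same grasp; the last joint's range is limited). The gripper opens to 85 mm and grips with 20 to 120 N. Pads are 22 mm wide; open, the fingers measure 114 mm over their backs; the gripper's body (76 mm by 85 mm) begins 54 mm behind the grasp point. The pads swing forward as they close: fully open they stand 13 mm farther back than shut.
Start: joints at [-0.931, 0.359, 0.012, 0, -1.224, -0.288], TCP at [0.233, -0.634, 0.208] pointing down, gripper open.
Joint ranges: [-3.07, 3.07], [-1.43, 2.12], [-1.02, 1.25], [-3.03, 1.67], [-3.05, -0], [-3.03, 3.03]. Speed limits (rad/s): [2.39, 2.39, 3.01, 3.14, 3.14, 3.14].

### API

Orientations are given as a 3x3 rotation matrix whose columns are the frame's x, y, z axes.
In Python, from workcell import status, get_image, robot gives the robot as it stands.
- The arm moves only by the tool play_rows, never from a script. Its argument "deltas" is a list of rows, each a list of 3 entries, a list of its own where there are three numbers: the turn, a rotation vector about the world's x, y, z in rad, then the shift along the world's x, y, z in mm, then the finger opening in mm, from 0 to 85.4. In form: [[[wx, wy, wz], [x, y, z], fingers], ...]. A call has 1 to 20 rows; each row shifts and turns the pose as measured when the row begins; what a row does not reach is not made up. A row lasts 1/8 s, in which the tool goes at most 62.5 mm and 10.7 degrees, less where a joint would pass 70% of its speed; a pose out of reach is approached as far as the arm can. A call with a gripper value outside its range is refused whole. The fingers move at their own pace and stop on an object; "grip_force" is the grip in N (left out, the last holds). Time passes only in rows, so rows that do not move let the fingers close. It gives the time, the measured TCP pose, the force and the opening at its end, in the units of the state.
- status.sense(): the state, without advancing time (a new reading comes with each control period).
- get_image(name): name is "scene" or "top" or "wrist"; returns a dict with "frame" (384x512x3 uint8, red, green, blue), "vertical_fov" (degrees; the focal length in pixels is half the picture's height over the tangent of half this angle, whatever the lens; pixels are square), "cx", "cy" (the principal point, pixels), "distortion" ([k1, k2, p1, p2, k3] as OpenCV has them; the pictures are not rectified), "cam_to_world" (4x4, takes a point from camera to world coordinates). Camera axes: x right, y down, z forward; pixel columns grow to the right and rows downward; lengths in m; the calibration is good to about 2 mm. A picture is of the moment at which its call begins. There is no depth.
- robot.sign_off(): hands the job in, once; it reports no verdict.
The state is a dict: "t": time; "joints": joint angles; "dq": joint speeds; "joint_efforts": joint torques, N m; "tool_pos": TCP position; "eef_rot": TCP orientation; "ft_force": force on the tool from outside, world axes, zero at the start; "moment": the same for the moment, N m; "opening": finger opening in m.
Only numpy, scipy, OpenCV 4.12 (cv2) and the standard library are available. Lean on these libraries where they do the work, as an engineer would, in place of code of your own. Each camera call takes 0.05 s, during which the arm holds its last target. There are 200 camera calls.

## Working session

There is one attempt and no reset: what is moved stays moved. The work goes in short steps, Python scripts to look and compute and a tool call to move; the robot and the scene stay as the last step left them, time stands still between calls to the robot, and variables do not carry over. Pictures are saved under pics/ and viewed, on a budget of 10 in all, crops included, one or two more only if the job needs it, and the job is handed in when it is done.

Besides the shell and the picture viewer there is one more tool, called after "Request:" by a JSON object that holds its "api" and its "payload". play_rows: Moves the arm, as the interface text tells. Its arguments: {"type":"object","properties":{"deltas":{"type":"array","items":{"type":"array"}},"grip_force":{"type":"number"}},"required":["deltas"]}

```bash
mkdir -p pics; ls
cat > h.py <<'E'
import numpy as np, cv2
from workcell import status, get_image, robot
def shot(n,f):
    d=get_image(n); cv2.imwrite(f'pics/{f}.png',d['frame'][:,:,::-1]); np.save(f'pics/{f}.npy',d,allow_pickle=True); return d
def load(f): return np.load(f'pics/{f}.npy',allow_pickle=True).item()
def K(d):
    f=192/np.tan(np.radians(d['vertical_fov'])/2); return np.array([[f,0,d['cx']],[0,f,d['cy']],[0,0,1]])
def ray(d,uv):
    p=cv2.undistortPoints(np.array(uv,float).reshape(-1,1,2),K(d),np.array(d['distortion']))[:,0]
    T=np.array(d['cam_to_world']); r=np.c_[p,np.ones(len(p))]@T[:3,:3].T; return T[:3,3],r
def onz(d,uv,z):
    o,r=ray(d,uv); return o+r*((z-o[2])/r[:,2])[:,None]
def proj(d,P):
    T=np.linalg.inv(np.array(d['cam_to_world'])); rv=cv2.Rodrigues(T[:3,:3])[0]
    return cv2.projectPoints(np.array(P,float).reshape(-1,1,3),rv,T[:3,3],K(d),np.array(d['distortion']))[0][:,0]
def tri(obs):
    A=np.zeros((3,3));b=np.zeros(3)
    for d,uv in obs:
        o,r=ray(d,uv); r=r[0]/np.linalg.norm(r[0]); M=np.eye(3)-np.outer(r,r); A+=M;b+=M@o
    return np.linalg.solve(A,b)
E
python3 - <<'E'
from h import *
a=shot('scene','s0');b=shot('top','t0')
for d in(a,b):print(np.round(d['cam_to_world'],3).tolist(),d['vertical_fov'])
big=cv2.resize(a['frame'][:,:,::-1],(800,600),interpolation=cv2.INTER_CUBIC);cv2.imwrite('pics/s0b.png',big)
big=cv2.resize(b['frame'][:,:,::-1],(800,600),interpolation=cv2.INTER_CUBIC);cv2.imwrite('pics/t0b.png',big)
s=status.sense();print(s['tool_pos'],s['eef_rot'],s['t'])
E
```

```text
pics
[[0.303, 0.561, -0.771, 1.475], [0.953, -0.183, 0.241, -0.345], [-0.006, -0.807, -0.59, 0.81], [0.0, 0.0, 0.0, 1.0]] 55.49512227122034
[[0.007, -0.998, 0.067, 0.471], [-1.0, -0.007, -0.011, -0.075], [0.011, -0.067, -0.998, 1.397], [0.0, 0.0, 0.0, 1.0]] 55.72451674691642
[ 0.23241508 -0.63325452  0.20760028] [[ 9.38789781e-01 -6.15803770e-04 -3.44490010e-01]
 [ 3.44490534e-01  1.28408252e-03  9.38788913e-01]
 [-1.35756151e-04 -9.99998986e-01  1.41762212e-03]] 0.1
```

View pics/s0b.png

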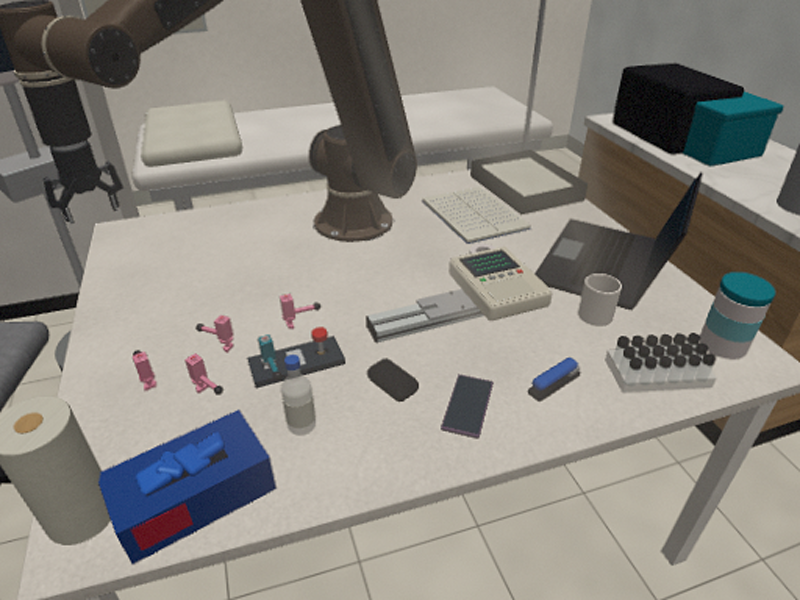

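View pics/t0b.png

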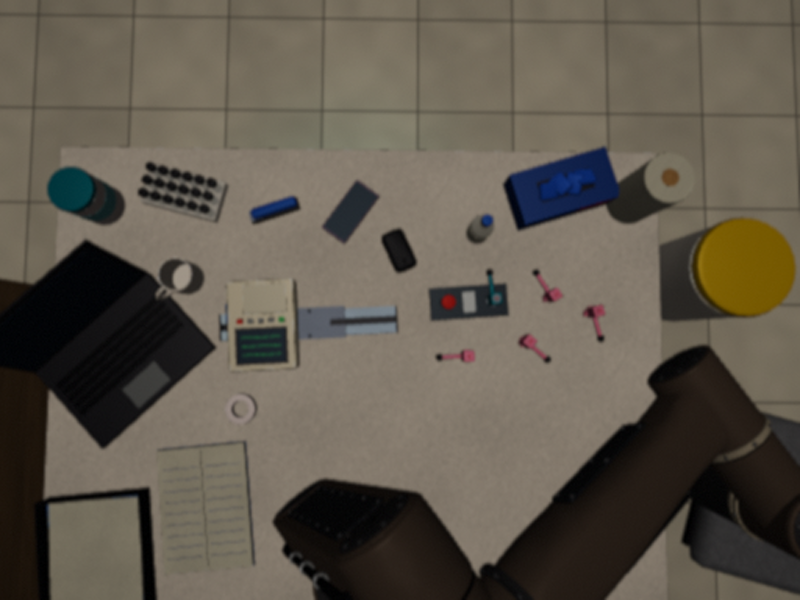

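Scene: the teal bolt sits in the dark tray (top view 492,298 of 800x600) with its arm toward +x, and the rail and fork are at (300–397, 320). Computing rough positions next.

Run:
```python
from h import *
t=load('t0');s=load('s0')
def T(z,*p): return np.round(onz(t,np.array(p)*.64,z),4).tolist()
def S(z,*p): return np.round(onz(s,np.array(p)*.64,z),4).tolist()
print('hub',T(.085,(493,300)),'ball',T(.042,(490,271)))
print('rail ends corners',T(.03,(396,305),(397,333),(221,312),(222,341)))
print('plate end',T(.038,(345,307),(346,338)),'slot',T(.03,(345,320),(392,318)))
print('scene hub',S(.085,(267,338)),'rail near',S(.03,(367,319),(379,339)))
print('gel',T(.165,(486,220)),'tray',T(.016,(430,290),(431,321),(507,285),(508,316)))
```

```text
hub [[0.5637, -0.3182, 0.085]] ball [[0.6366, -0.3192, 0.042]]
rail ends corners [[0.5537, -0.0936, 0.03], [0.4862, -0.0965, 0.03], [0.5338, 0.327, 0.03], [0.4642, 0.3227, 0.03]]
plate end [[0.5475, 0.0287, 0.038], [0.4734, 0.0254, 0.038]] slot [[0.5166, 0.0289, 0.03], [0.5223, -0.0842, 0.03]]
scene hub [[0.5701, -0.3216, 0.085]] rail near [[0.5041, -0.0985, 0.03], [0.5786, -0.0929, 0.03]]
gel [[0.7345, -0.2888, 0.165]] tray [[0.5919, -0.1767, 0.016], [0.5161, -0.1793, 0.016], [0.6057, -0.3655, 0.016], [0.5297, -0.3674, 0.016]]
```

Request:
{"api": "play_rows", "payload": {"deltas": [[[0,0,0.168],[19,18,3],80],[[0,0,0.168],[19,18,3],80],[[0,0,0.168],[19,18,3],80],[[0,0,0.168],[19,18,3],80],[[0,0,0.168],[19,18,3],80],[[0,0,0.168],[19,18,3],80],[[0,0,0.168],[19,18,3],80],[[0,0,0.168],[19,18,3],80],[[0,0,0.168],[19,18,3],80],[[0,0,0.168],[19,18,3],80],[[0,0,0.168],[19,18,3],80],[[0,0,0.168],[19,18,3],80],[[0,0,0.168],[19,18,3],80],[[0,0,0.168],[19,18,3],80],[[0,0,0.168],[19,18,3],80],[[0,0,0.168],[19,18,3],80],[[0,0,0.168],[19,18,3],80],[[0,0,0],[0,0,0],80]]}}

```text
t: 2.35
tool_pos: [0.5612, -0.3128, 0.2506]
eef_rot: [[-0.987, -0.009, 0.159], [-0.159, -0.01, -0.987], [0.011, -1.0, 0.008]]
ft_force: [-1.2, -0.2, 0.9]
opening: 0.0799
```

Run:
```python
from h import *
w=shot('wrist','w1');t=shot('top','t1')
s=status.sense();print(s['tool_pos'],s['eef_rot'],s['t'],s['joints'],s['ft_force'],s['moment'],s['opening'])
print(np.round(w['cam_to_world'],3).tolist(),w['vertical_fov'])
cv2.imwrite('pics/w1b.png',cv2.resize(w['frame'][:,:,::-1],(800,600),interpolation=cv2.INTER_CUBIC))
```

```text
[ 0.56001357 -0.31380816  0.2505605 ] [[-0.98791599 -0.0097251   0.15468491]
 [-0.15459135 -0.00973603 -0.98793053]
 [ 0.01111374 -0.99990531  0.00811497]] 2.45 [-0.19993979  0.28479372 -0.0031194   0.01193982 -1.29050041  1.92265793] [-0.86102447  0.95889688 -0.09407309] [ 0.03832719 -0.05120418  0.00789665] 0.07967841267661367
[[0.159, -0.944, -0.29, 0.634], [-0.987, -0.149, -0.054, -0.3], [0.008, 0.295, -0.955, 0.415], [0.0, 0.0, 0.0, 1.0]] 66.27941206255159
```

View pics/w1b.png

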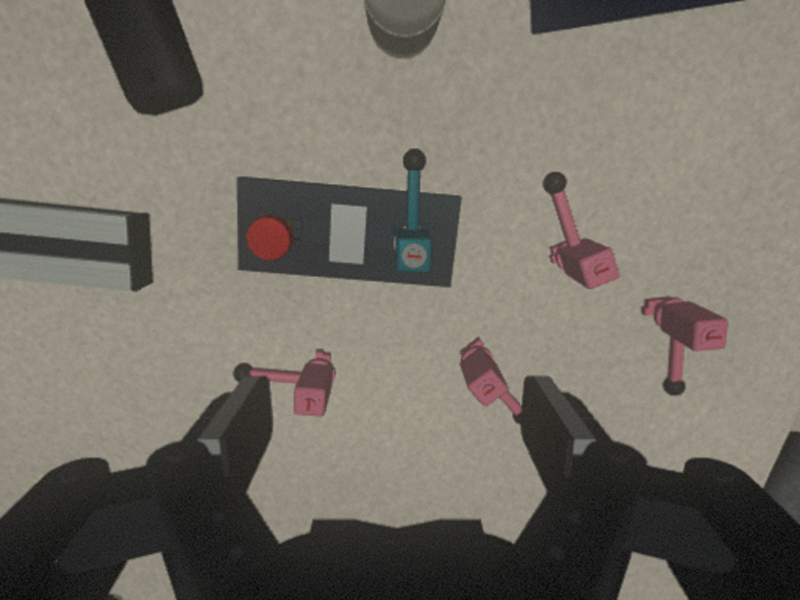

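The wrist view shows the teal hub top at (414,254), its ball at (414,160), the rail's slot at the left, and pink look-alikes below and right. Locating these.

Run:
```python
from h import *
w=load('w1');t=load('t1')
W=lambda z,*p: np.round(onz(w,np.array(p)*.64,z),4).tolist()
print('hub',W(.085,(414,254)),'ball',W(.042,(414,160)))
print('pinks hub',W(.07,(311,403),(488,388),(600,270),(712,335)))
print('gel',W(.0,(404,35)),'tray',W(.016,(238,178),(461,196),(449,287),(238,270)))
print('rail',W(.03,(129,212),(129,282)),'slot',W(.03,(129,243)))
print('pads open',proj(w,[status.sense()['tool_pos']])/.64)
# teal mask in crop of top face
f=w['frame'].astype(int);c=f[140:180,240:290]
m=((c[...,1]-c[...,0])>25).astype(np.uint8)
n,l,st,ce=cv2.connectedComponentsWithStats(m);print(st[1:],ce[1:]+[240,140])
for r in range(140,180,2):print(r,''.join('%4d'%(f[r,c,1]) for c in range(248,282)))
```

```text
hub [[0.5713, -0.3262, 0.085]] ball [[0.6359, -0.317, 0.042]]
pinks hub [[0.4295, -0.2634, 0.07], [0.4663, -0.4077, 0.07], [0.5786, -0.471, 0.07], [0.5408, -0.5753, 0.07]]
gel [[0.7287, -0.2947, 0.0]] tray [[0.5985, -0.1754, 0.016], [0.6136, -0.3625, 0.016], [0.5334, -0.3679, 0.016], [0.5194, -0.1799, 0.016]]
rail [[0.5584, -0.0936, 0.03], [0.4982, -0.093, 0.03]] slot [[0.5324, -0.0933, 0.03]]
pads open [[397.18512477 361.08132757]]
[[ 20   0   8   8  45]
 [ 14  12  22  22 240]] [[263.48888889 143.04444444]
 [264.34583333 162.1375    ]]
140   63  66  59  66  63  61  65  63  62  65  61  60  69  82  91  93  92  86  81  71  60  63  66  60  67  64  62  66  58  68  66  62  64  62
142   61  63  63  61  60  62  63  60  63  62  62  63  72  81  91  90  89  82  80  72  58  65  64  57  64  63  61  61  70  61  65  62  64  67
144   66  61  64  62  59  57  64  62  61  63  65  73  63  81  93  92  91  89  80  72  68  64  60  60  64  60  63  67  65  67  63  62  65  61
146   67  62  64  61  56  65  56  51  55  64  67  75  70  80  87  89  86  82  76  68  72  63  56  63  63  64  61  62  64  63  57  66  
[... 1562 characters left out ...]
  60  62  61  60  61  52  74  83  92  87  90  88  93 106 110 113 114 115 114 109 102  93  88  85  86  85  78  68  59  63  66  59  62  61
172   56  58  59  58  62  62  75  78  82  84  80  85  88  82  85  88  86  87  88  84  87  88  86  85  89  83  78  61  63  62  67  60  62  61
174   62  58  60  57  60  60  67  59  59  66  65  57  60  64  63  61  61  61  64  66  63  58  67  64  59  62  56  61  57  63  66  62  64  63
176   63  61  61  62  65  59  61  60  62  54  61  62  64  61  66  60  60  63  60  58  62  61  64  61  60  59  62  66  59  65  65  63  66  66
178   61  58  62  61  63  61  62  63  56  59  62  63  64  63  62  62  64  61  59  65  62  60  65  62  63  64  59  67  62  60  60  62  57  60
```

Request:
{"api": "play_rows", "payload": {"deltas": [[[0.005,-0.005,0],[3,-3,-30],70],[[0.005,-0.005,0],[3,-3,-30],70],[[0,0,0],[3,-3,-30],70],[[0,0,0],[3,-3,-20],70],[[0,0,0],[0,0,0],70]]}}

```text
t: 3.08
tool_pos: [0.5684, -0.3293, 0.1376]
eef_rot: [[-0.99, 0.0, 0.141], [-0.141, 0.001, -0.99], [-0.0, -1.0, -0.001]]
ft_force: [-0.4, -1.3, 0.1]
opening: 0.0699
```

Run:
```python
from h import *
w=shot('wrist','w2')
s=status.sense();print(s['tool_pos'],s['eef_rot'].tolist(),s['t'],s['ft_force'],s['moment'],s['opening'])
print(np.round(w['cam_to_world'],3).tolist())
u=proj(w,[[.5713,-.3262,.085]])[0];print(u)
x,y=int(u[0])-100,int(u[1])-110;x=max(x,0);y=max(y,0);print(x,y)
cv2.imwrite('pics/w2b.png',cv2.resize(w['frame'][y:y+150,x:x+200,::-1],(800,600),interpolation=cv2.INTER_CUBIC))
```

```text
[ 0.56893733 -0.32946834  0.1388309 ] [[-0.9899823203361804, 0.0018314432061943386, 0.14117950006135901], [-0.14117979998459743, -3.4878055467188894e-05, -0.9899839710115667], [-0.0018081753515165277, -0.9999983222982447, 0.0002930914438139284]] 3.125 [ 0.27742476  0.85418691 -0.76962824] [ 0.03857683 -0.0143476  -0.01508854] 0.0699244274452874
[[0.141, -0.949, -0.282, 0.64], [-0.99, -0.135, -0.039, -0.32], [-0.001, 0.284, -0.959, 0.303], [0.0, 0.0, 0.0, 1.0]]
[249.65166762 197.84332   ]
149 87
```

View pics/w2b.png

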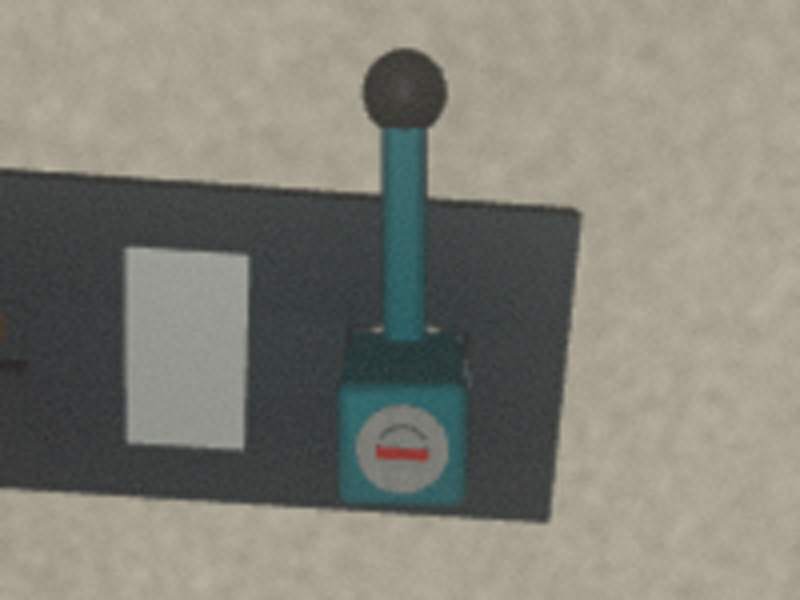

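Crop: the hub's top face has corners (341,383)…(465,505), the ball is at (405,90) and the stripe runs (378,451)–(428,456).

Run:
```python
from h import *
w=load('w2')
W=lambda z,*p: onz(w,np.array(p)/4+[149,87],z)
c=W(.085,(341,383),(466,383),(465,505),(340,503));print(c.round(4).tolist(),c.mean(0).round(4))
h=c.mean(0);d=c[0]+c[1]-c[2]-c[3];print('hub yaw',np.arctan2(d[1],d[0]),np.linalg.norm(d)/2)
e=c[0]+c[3]-c[1]-c[2];print('yaw2',np.arctan2(-e[0],e[1]),np.linalg.norm(e)/2)
b=W(.042,(405,90))[0];print('ball',b,np.linalg.norm((b-h)[:2]),np.arctan2(*(b-h)[1::-1]))
s=W(.0855,(378,452.5),(428,456));e=s[0]-s[1];print('stripe yaw',np.arctan2(-e[0],e[1]),s.mean(0), 'disc',W(.085,(403,449)))
t=W(.016,(0,172),(578,209),(549,521),(0,487));e=t[0]-t[1];print('tray',np.arctan2(-e[0],e[1]));e=t[3]-t[2];print(np.arctan2(-e[0],e[1]))
```

```text
[[0.5816, -0.3129, 0.085], [0.585, -0.3365, 0.085], [0.5604, -0.3401, 0.085], [0.5574, -0.3157, 0.085]] [ 0.5711 -0.3263  0.085 ]
hub yaw 0.12972103070806182 0.024631908762343908
yaw2 0.13263226835442246 0.024264607586243655
ball [ 0.63606038 -0.31719479  0.042     ] 0.06559740922408312 0.13932841225295706
stripe yaw 0.06779476534706323 [ 0.56927478 -0.32656585  0.0855    ] disc [[ 0.57017485 -0.32643272  0.085     ]]
tray 0.07851072246043037
0.07510844965445161
```

Request:
{"api": "play_rows", "payload": {"deltas": [[[0,0,-0.006],[1,1.5,-25],60],[[0,0,0],[1,1.5,-25],60],[[0,0,0],[0,0,-20],60],[[0,0,0],[0,0,-12],60],[[0,0,0],[0,0,0],60]], "grip_force": 60}}

```text
t: 3.75
tool_pos: [0.5734, -0.329, 0.0625]
eef_rot: [[-0.991, 0.012, 0.131], [-0.131, -0.004, -0.991], [-0.011, -1.0, 0.005]]
ft_force: [0.7, 0.4, 0.2]
opening: 0.0601
```

Run:
```python
from h import *
s=status.sense();print(s['tool_pos'],np.arctan2(-s['eef_rot'][1,0],-s['eef_rot'][0,0]),s['eef_rot'][:,1],s['t'],s['ft_force'],s['opening'])
```

```text
[ 0.57342322 -0.32900103  0.06245858] 0.13126051678871148 [ 0.01158649 -0.00398333 -0.99992494] 3.75 [0.65499659 0.36744233 0.19858877] 0.060050059010793556
```

Request:
{"api": "play_rows", "payload": {"deltas": [[[0.004,0.011,0],[-2.6,2.6,-4],60],[[0,0,0],[0,0,-3],60],[[0,0,0],[0,0,0],60]]}}

```text
t: 4.12
tool_pos: [0.572, -0.3268, 0.0577]
eef_rot: [[-0.991, 0.003, 0.131], [-0.131, -0.001, -0.991], [-0.003, -1.0, 0.001]]
ft_force: [0.3, 0.5, 0.2]
opening: 0.0599
```

```bash
cat > st.py <<'E'
from h import *
s=status.sense();R=s['eef_rot'];print(s['tool_pos'].round(4),'yaw',round(np.arctan2(-R[1,0],-R[0,0]),4),'tiltfix',(-R[1,1]).round(4),R[0,1].round(4),'t',s['t'],'F',s['ft_force'].round(2),'M',s['moment'].round(3),s['opening'].round(4),'q6',s['joints'][5].round(3))
E
python3 st.py
```

```text
Traceback (most recent call last):
  File "st.py", line 2, in <module>
    s=status.sense();R=s['eef_rot'];print(s['tool_pos'].round(4),'yaw',round(np.arctan2(-R[1,0],-R[0,0]),4),'tiltfix',(-R[1,1]).round(4),R[0,1].round(4),'t',s['t'],'F',s['ft_force'].round(2),'M',s['moment'].round(3),s['opening'].round(4),'q6',s['joints'][5].round(3))
                                                                                                                                                                                                                        ^^^^^^^^^^^^^^^^^^
AttributeError: 'float' object has no attribute 'round'
```

Request:
{"api": "play_rows", "payload": {"deltas": [[[0,0,0],[-1,0.4,-2],45],[[0,0,0],[0,0,0],32],[[0,0,0],[0,0,0],20],[[0,0,0],[0,0,0],15],[[0,0,0],[0,0,0],15],[[0,0,0],[0,0,0],15]]}}

```text
t: 4.88
tool_pos: [0.5713, -0.3265, 0.0564]
eef_rot: [[-0.991, 0.004, 0.131], [-0.131, -0.001, -0.991], [-0.004, -1.0, 0.002]]
ft_force: [0.4, 0.2, 2.4]
opening: 0.0238
```

```bash
sed -i "s/s\['opening'\].round(4)/round(s['opening'],4)/" st.py; python3 st.py
```

```text
[ 0.5713 -0.3265  0.0564] yaw 0.1314 tiltfix 0.0013 0.0042 t 4.875 F [0.42 0.24 2.44] M [ 0.091  0.154 -0.037] 0.0238 q6 1.925
```

Request:
{"api": "play_rows", "payload": {"deltas": [[[0,0,0],[0,0,10],15],[[0,0,0],[0,0,20],15],[[0,0,0],[0,0,30],15],[[0,0,0],[0,0,30],15],[[0,0,0],[-4,25,0],15],[[0,0,0],[-5,31,0],15],[[0,0,0],[-5,31,0],15],[[0,0,0],[-5,31,0],15],[[0,0,0],[-5,31,0],15],[[0,0,0],[-5,31,0],15],[[0,0,0],[-5,31,0],15],[[0,0,0],[-5,31,0],15],[[0,0,0],[-5,31,0],15],[[0,0,0],[-5,31,0],15],[[0,0,0],[-3,20,0],15],[[0,0,0],[0,0,0],15],[[0,0,0],[0,0,0],15]]}}

```text
t: 7.0
tool_pos: [0.5171, 0.0068, 0.1583]
eef_rot: [[-0.991, 0.012, 0.13], [-0.13, 0.0, -0.991], [-0.011, -1.0, 0.001]]
ft_force: [0.5, -0.2, -1.6]
opening: 0.024
```

```bash
python3 st.py
python3 - <<'E'
from h import *
w=shot('wrist','w3')
print(np.round(w['cam_to_world'],3).tolist())
cv2.imwrite('pics/w3b.png',cv2.resize(w['frame'][:,:,::-1],(800,600),interpolation=cv2.INTER_CUBIC))
E
```

```text
[0.5171 0.0068 0.1583] yaw 0.1306 tiltfix -0.0002 0.0115 t 7.0 F [ 0.53 -0.21 -1.59] M [-0.04   0.006 -0.033] 0.024 q6 1.302
[[0.13, -0.954, -0.271, 0.587], [-0.992, -0.125, -0.037, 0.016], [0.001, 0.274, -0.962, 0.324], [0.0, 0.0, 0.0, 1.0]]
```

View pics/w3b.png

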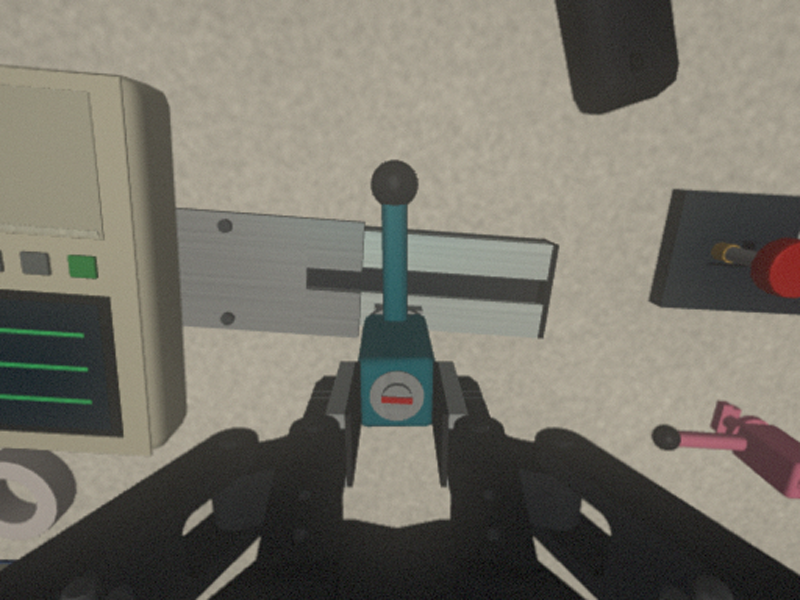

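Run:
```python
from h import *
w=load('w3')
cv2.imwrite('pics/w3c.png',cv2.resize(w['frame'][125:275,180:380,::-1],(800,600),interpolation=cv2.INTER_CUBIC))
```

```text
(no output)
```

View pics/w3c.png

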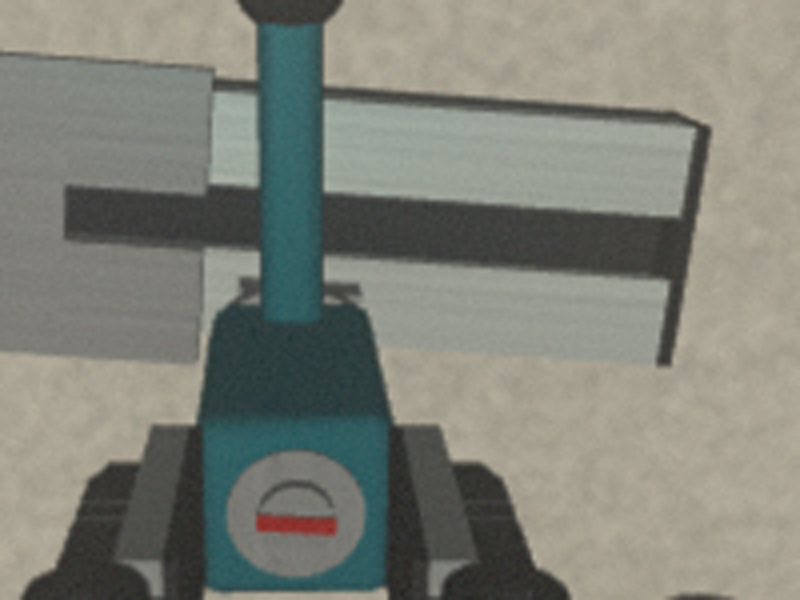

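Crop of w3: slot edges (325,194)–(683,218) and (325,250)–(667,278), fork tips line (213,70)–(197,363), notch end (65,186)–(65,239), stripe (257,521)–(336,526).

Run:
```python
from h import *
w=load('w3')
W=lambda z,*p: onz(w,np.array(p)/4+[180,125],z)
yaw=lambda a,b: np.arctan2(-(b-a)[0],(b-a)[1])
u=W(.03,(683,218),(325,194));l=W(.03,(667,278),(325,250));print('slot edges',u.round(4).tolist(),yaw(*u),l.round(4).tolist(),yaw(*l))
e=W(.03,(213,83),(678,115));print('rail edge',e.round(4).tolist(),yaw(e[1],e[0]))
p=W(.038,(213,70),(197,363));print('fork',p.round(4).tolist(),p.mean(0),np.linalg.norm(p[0]-p[1]))
n=W(.038,(65,186),(65,239));print('notch end',n.round(4).tolist(),n.mean(0))
n2=W(.038,(208,186),(204,245));print('notch mouth',n2.round(4).tolist(),n2.mean(0))
n3=W(.038,(0,52),(213,70),(0,350),(197,363));print('plate yaw',yaw(n3[1],n3[0]),yaw(n3[3],n3[2]))
z=.1583+.0286
c=W(z,(207,415),(388,415),(386,588),(207,588));print('hub',c.round(4).tolist(),c.mean(0))
s=W(z,(257,521),(336,526));print('stripe',yaw(s[1],s[0]),'hub',yaw(c[1],c[0]),yaw(c[2],c[3]))
```

```text
slot edges [[0.5306, -0.0926, 0.03], [0.525, -0.0007, 0.03]] 0.06152734650662019 [[0.5144, -0.092, 0.03], [0.5103, -0.0027, 0.03]] 0.04551466370596634
rail edge [[0.5493, 0.0308, 0.03], [0.5564, -0.0855, 0.03]] 0.061342226275325144
fork [[0.5534, 0.0307, 0.038], [0.4781, 0.0265, 0.038]] [0.51575564 0.02861132 0.038     ] 0.07536049479815604
notch end [[0.5203, 0.0639, 0.038], [0.5068, 0.0629, 0.038]] [0.51352117 0.0633956  0.038     ]
notch mouth [[0.5249, 0.0288, 0.038], [0.5097, 0.0281, 0.038]] [0.51731095 0.02846832 0.038     ]
plate yaw 0.04712114587876911 0.05941083589352846
hub [[0.5279, 0.0189, 0.1869], [0.5309, -0.0036, 0.1869], [0.5066, -0.0071, 0.1869], [0.5036, 0.0162, 0.1869]] [0.51725918 0.00610957 0.1869    ]
stripe 0.05986867915256224 hub 0.1298827653801641 0.12969804499073295
```

Request:
{"api": "play_rows", "payload": {"deltas": [[[0,0.011,0],[0,-3,-20],15],[[0,0,0],[0,0,-20],15],[[0,0,0],[0,0,-15],15],[[0,0,0],[0,0,-8],15],[[0,0,0],[0,0,0],15],[[0,0,0],[0,0,0],15]]}}

```text
t: 7.8
tool_pos: [0.5161, -0.0003, 0.0897]
eef_rot: [[-0.992, -0.004, 0.125], [-0.125, -0.001, -0.992], [0.004, -1.0, 0.0]]
ft_force: [-0.5, 0.4, -1.1]
opening: 0.024
```

```bash
python3 st.py
```

```text
[ 5.161e-01 -3.000e-04  8.970e-02] yaw 0.1251 tiltfix 0.0007 -0.0043 t 7.8 F [-0.53  0.4  -1.09] M [-0.054 -0.011 -0.001] 0.024 q6 1.317
```

Request:
{"api": "play_rows", "payload": {"deltas": [[[0,-0.004,0.002],[1.5,2,-2],15],[[0,0,0],[0,0,-2],15],[[0,0,0],[0,0,0],15]]}}

```text
t: 8.18
tool_pos: [0.5184, 0.0021, 0.0866]
eef_rot: [[-0.992, 0.002, 0.127], [-0.127, 0.0, -0.992], [-0.002, -1.0, 0.0]]
ft_force: [0.1, 0.6, -1.6]
opening: 0.0237
```

```bash
python3 st.py
```

```text
[0.5184 0.0021 0.0866] yaw 0.1275 tiltfix -0.0 0.0021 t 8.175 F [ 0.11  0.64 -1.64] M [-0.013 -0.028  0.013] 0.0237 q6 1.314
```

Request:
{"api": "play_rows", "payload": {"deltas": [[[0,0,0],[-0.9,0,-2],15],[[0,0,0],[0,0,-2],15],[[0,0,0],[0,0,-1.5],15],[[0,0,0],[0,0,-1],15],[[0,0,0],[0,0,0],15]]}}

```text
t: 8.8
tool_pos: [0.5176, 0.0022, 0.0798]
eef_rot: [[-0.992, 0.002, 0.127], [-0.127, 0.0, -0.992], [-0.002, -1.0, 0.0]]
ft_force: [0.6, -0.3, -1.6]
opening: 0.024
```

```bash
python3 st.py
```

```text
[0.5176 0.0022 0.0798] yaw 0.1277 tiltfix -0.0002 0.0025 t 8.8 F [ 0.57 -0.29 -1.58] M [ 0.013 -0.01   0.033] 0.024 q6 1.313
```

Request:
{"api": "play_rows", "payload": {"deltas": [[[0,0,0],[0,0,-2.5],15],[[0,0,0],[0,0,-2.5],15],[[0,0,0],[0,0,-2.5],15],[[0,0,0],[0,0,-2],15],[[0,0,0],[0,0,0],15]]}}

```text
t: 9.43
tool_pos: [0.5175, 0.0022, 0.0695]
eef_rot: [[-0.992, 0.002, 0.127], [-0.127, 0.0, -0.992], [-0.002, -1.0, 0.0]]
ft_force: [-0.5, 0.3, -0.9]
opening: 0.0236
```

```bash
python3 st.py
```

```text
[0.5175 0.0022 0.0695] yaw 0.1277 tiltfix -0.0001 0.0022 t 9.425 F [-0.53  0.27 -0.87] M [0.028 0.016 0.009] 0.0236 q6 1.313
```

In the slot. Feel for the floor.

Request:
{"api": "play_rows", "payload": {"deltas": [[[0,0,0],[0,0,-1],15],[[0,0,0],[0,0,-0.7],15],[[0,0,0],[0,0,0],15]]}}

```text
t: 9.8
tool_pos: [0.5176, 0.0022, 0.0679]
eef_rot: [[-0.992, 0.003, 0.127], [-0.127, 0.0, -0.992], [-0.003, -1.0, 0.0]]
ft_force: [-0.5, -0.2, -1.2]
opening: 0.0236
```

```bash
python3 st.py
```

```text
[0.5176 0.0022 0.0679] yaw 0.1277 tiltfix -0.0001 0.0025 t 9.8 F [-0.52 -0.21 -1.21] M [-0.044  0.028  0.005] 0.0236 q6 1.313
```

Request:
{"api": "play_rows", "payload": {"deltas": [[[0,0,0],[0,0,-0.5],15],[[0,0,0],[0,0,-0.5],15],[[0,0,0],[0,0,0],15]]}}

```text
t: 10.18
tool_pos: [0.5177, 0.0022, 0.0669]
eef_rot: [[-0.992, 0.003, 0.127], [-0.127, 0.0, -0.992], [-0.003, -1.0, 0.0]]
ft_force: [0.2, -1.1, -1.9]
opening: 0.0232
```

```bash
python3 st.py
```

```text
[0.5177 0.0022 0.0669] yaw 0.1277 tiltfix -0.0002 0.0027 t 10.175 F [ 0.22 -1.1  -1.91] M [0.012 0.004 0.018] 0.0232 q6 1.313
```

Request:
{"api": "play_rows", "payload": {"deltas": [[[0,0,0],[0,0,-0.5],15],[[0,0,0],[0,0,0],15]]}}

```text
t: 10.42
tool_pos: [0.5181, 0.0023, 0.0669]
eef_rot: [[-0.992, 0.003, 0.128], [-0.128, 0.0, -0.992], [-0.003, -1.0, 0.0]]
ft_force: [-0.6, -0.4, -0.3]
opening: 0.0235
```

```bash
python3 st.py
```

```text
[0.5181 0.0023 0.0669] yaw 0.128 tiltfix -0.0003 0.0034 t 10.425 F [-0.63 -0.4  -0.27] M [-0.015  0.313 -0.003] 0.0235 q6 1.313
```

Request:
{"api": "play_rows", "payload": {"deltas": [[[0,-0.002,0],[-0.5,0,0.5],15],[[0,0,0],[-0.3,6,0],15],[[0,0,0],[-0.3,6,0],15],[[0,0,0],[-0.3,6,0],15],[[0,0,0],[-0.3,6,0],15],[[0,0,0],[0,0,0],15]]}}

```text
t: 11.18
tool_pos: [0.516, 0.0284, 0.067]
eef_rot: [[-0.992, 0.005, 0.128], [-0.128, 0.0, -0.992], [-0.005, -1.0, 0.0]]
ft_force: [0.1, 0.1, -1.6]
opening: 0.0235
```

```bash
python3 st.py
```

```text
[0.516  0.0284 0.067 ] yaw 0.1282 tiltfix -0.0003 0.0051 t 11.175 F [ 0.12  0.1  -1.62] M [ 0.01   0.053 -0.001] 0.0235 q6 1.26
```

Request:
{"api": "play_rows", "payload": {"deltas": [[[0,0.005,0],[-0.3,5.5,0.4],15],[[0,0,0],[-0.3,5.5,0],15],[[0,0,0],[-0.3,5.5,0],15],[[0,0,0],[-0.2,4,0],15],[[0,0,0],[0,0,0],15]]}}

```text
t: 11.8
tool_pos: [0.5148, 0.0503, 0.0673]
eef_rot: [[-0.992, -0.0, 0.128], [-0.128, 0.0, -0.992], [0.0, -1.0, -0.0]]
ft_force: [0.6, 0.1, -0.6]
opening: 0.024
```

```bash
python3 st.py
```

```text
[0.5148 0.0503 0.0673] yaw 0.1282 tiltfix -0.0003 -0.0004 t 11.8 F [ 0.56  0.12 -0.6 ] M [-0.005  0.01   0.003] 0.024 q6 1.222
```

Approach the notch end gently.

Request:
{"api": "play_rows", "payload": {"deltas": [[[0,0,0],[-0.1,2.5,0],15],[[0,0,0],[-0.1,2.5,0],15],[[0,0,0],[0,1.5,0],15],[[0,0,0],[0,0,0],15]]}}

```text
t: 12.3
tool_pos: [0.5145, 0.0571, 0.0674]
eef_rot: [[-0.992, -0.0, 0.128], [-0.128, 0.0, -0.992], [0.0, -1.0, -0.0]]
ft_force: [-0.5, 0.6, -0.9]
opening: 0.0237
```

```bash
python3 st.py
```

```text
[0.5145 0.0571 0.0674] yaw 0.128 tiltfix -0.0002 -0.0004 t 12.3 F [-0.45  0.62 -0.94] M [-0.022 -0.025 -0.008] 0.0237 q6 1.209
```

Request:
{"api": "play_rows", "payload": {"deltas": [[[0,0,0],[0,0.7,0],15],[[0,0,0],[0,0.7,0],15],[[0,0,0],[0,0,0],15]]}}

```text
t: 12.68
tool_pos: [0.5145, 0.0584, 0.0673]
eef_rot: [[-0.992, -0.0, 0.127], [-0.127, 0.0, -0.992], [0.0, -1.0, -0.0]]
ft_force: [0.8, -0.1, -1.1]
opening: 0.0239
```

```bash
python3 st.py
```

```text
[0.5145 0.0584 0.0673] yaw 0.1278 tiltfix -0.0002 -0.0005 t 12.675 F [ 0.75 -0.07 -1.08] M [0.017 0.01  0.016] 0.0239 q6 1.207
```

Request:
{"api": "play_rows", "payload": {"deltas": [[[0,0,0],[0,0.5,0],15],[[0,0,0],[0,0.5,0],15]]}}

```text
t: 12.92
tool_pos: [0.5144, 0.0592, 0.0673]
eef_rot: [[-0.992, -0.001, 0.128], [-0.128, -0.0, -0.992], [0.001, -1.0, 0.0]]
ft_force: [-0.5, -2.2, -0.9]
opening: 0.0238
```

```bash
python3 st.py
```

```text
[0.5144 0.0592 0.0673] yaw 0.1279 tiltfix 0.0002 -0.0007 t 12.925 F [-0.48 -2.17 -0.86] M [-0.885 -0.082  0.041] 0.0238 q6 1.205
```

Request:
{"api": "play_rows", "payload": {"deltas": [[[0,0,-0.1],[0,-0.5,0],15],[[0,0,-0.15],[0,0,0],15],[[0,0,-0.15],[0,0,0],15],[[0,0,-0.15],[0,0,0],15],[[0,0,0],[0,0,0],15]]}}

```text
t: 13.55
tool_pos: [0.5142, 0.0586, 0.0672]
eef_rot: [[-0.906, -0.001, -0.424], [0.424, 0.0, -0.906], [0.001, -1.0, 0.0]]
ft_force: [0.8, -0.2, -0.9]
opening: 0.0232
```

```bash
python3 st.py
```

```text
[0.5142 0.0586 0.0672] yaw -0.4379 tiltfix -0.0002 -0.0012 t 13.55 F [ 0.78 -0.25 -0.85] M [-0.083 -0.01  -0.023] 0.0232 q6 0.641
```

Request:
{"api": "play_rows", "payload": {"deltas": [[[0,0,-0.15],[0,0,0],15],[[0,0,-0.15],[0,0,0],15],[[0,0,-0.15],[0,0,0],15],[[0,0,-0.15],[0,0,0],15],[[0,0,-0.15],[0,0,0],15],[[0,0,-0.1],[0,0,0],15],[[0,0,0],[0,0,0],15]]}}

```text
t: 14.42
tool_pos: [0.514, 0.0588, 0.0671]
eef_rot: [[-0.28, -0.001, -0.96], [0.96, 0.001, -0.28], [0.001, -1.0, 0.001]]
ft_force: [-0.4, -0.9, -0.8]
opening: 0.0237
```

```bash
python3 st.py
```

```text
[0.514  0.0588 0.0671] yaw -1.287 tiltfix -0.0013 -0.0009 t 14.425 F [-0.35 -0.93 -0.84] M [-0.043  0.145  0.018] 0.0237 q6 -0.207
```

Request:
{"api": "play_rows", "payload": {"deltas": [[[0,0,-0.08],[0,0,0],15],[[0,0,-0.08],[0,0,0],15],[[0,0,-0.08],[0,0,0],15],[[0,0,0],[0,0,0],15]]}}

```text
t: 14.92
tool_pos: [0.5133, 0.0587, 0.0669]
eef_rot: [[-0.057, -0.002, -0.998], [0.998, 0.001, -0.057], [0.001, -1.0, 0.002]]
ft_force: [0.2, -0.3, -0.3]
opening: 0.0236
```

```bash
python3 st.py
```

```text
[0.5133 0.0587 0.0669] yaw -1.5142 tiltfix -0.0014 -0.0017 t 14.925 F [ 0.19 -0.28 -0.26] M [0.044 0.166 0.018] 0.0236 q6 -0.434
```

Request:
{"api": "play_rows", "payload": {"deltas": [[[0,0,-0.1],[0.6,0,-0.3],15],[[0,0,-0.1],[0,0,-0.3],15],[[0,0,-0.1],[0,0,-0.3],15],[[0,0,0],[0,0,0],15]]}}

```text
t: 15.42
tool_pos: [0.5133, 0.0588, 0.0661]
eef_rot: [[0.23, -0.002, -0.973], [0.973, 0.002, 0.23], [0.001, -1.0, 0.003]]
ft_force: [-1.6, 0.9, -0.3]
opening: 0.0236
```

```bash
python3 st.py
python3 - <<'E'
from h import *
w=shot('wrist','w4')
u=proj(w,[[.514,.0587,.096]])[0];x,y=max(int(u[0])-100,0),max(int(u[1])-100,0)
cv2.imwrite('pics/w4c.png',cv2.resize(w['frame'][y:y+150,x:x+200,::-1],(800,600),interpolation=cv2.INTER_CUBIC));print(x,y)
E
```

```text
[0.5133 0.0588 0.0661] yaw -1.8029 tiltfix -0.002 -0.0023 t 15.425 F [-1.63  0.9  -0.34] M [0.115 0.252 0.022] 0.0236 q6 -0.722
151 154
```

View pics/w4c.png

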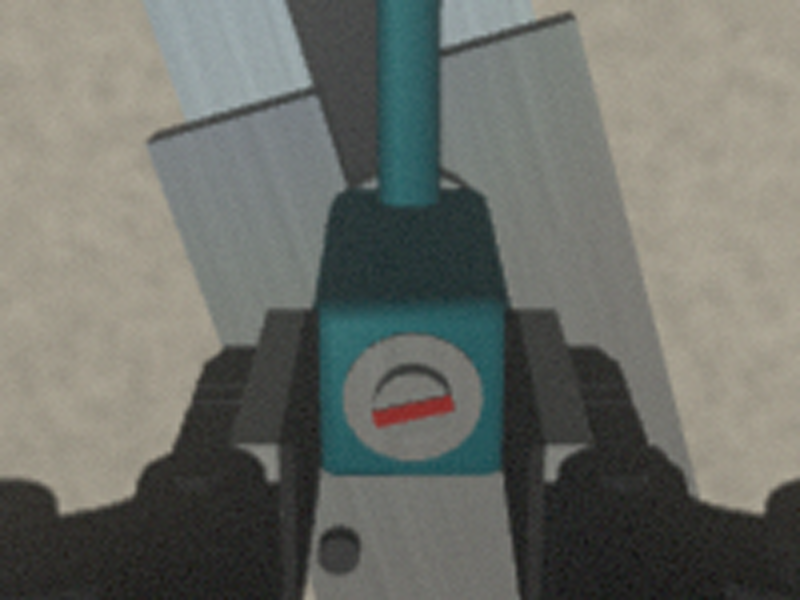

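The stripe now lies parallel to the fork's end, askew to the hub, so the head is square at its stop. Running down, following with z.

Request:
{"api": "play_rows", "payload": {"deltas": [[[0.002,0.002,-0.1],[0.4,0,-0.4],15],[[0,0,-0.1],[0,0,-0.3],15],[[0,0,-0.1],[0,0,-0.3],15],[[0,0,0],[0,0,0],15]]}}

```text
t: 15.98
tool_pos: [0.5133, 0.0589, 0.0653]
eef_rot: [[0.498, -0.004, -0.867], [0.867, 0.005, 0.498], [0.003, -1.0, 0.006]]
ft_force: [-1.8, 0.3, -0.1]
opening: 0.0236
```

```bash
python3 st.py
```

```text
[0.5133 0.0589 0.0653] yaw -2.0925 tiltfix -0.0051 -0.0036 t 15.975 F [-1.81  0.26 -0.12] M [0.207 0.403 0.016] 0.0236 q6 -1.005
```

Request:
{"api": "play_rows", "payload": {"deltas": [[[-0.005,-0.004,-0.1],[-0.3,0,-0.2],15],[[0,0,-0.1],[0,0,-0.2],15],[[0,0,0],[0,0,0],15]]}}

```text
t: 16.35
tool_pos: [0.5132, 0.0591, 0.065]
eef_rot: [[0.653, 0.001, -0.757], [0.757, 0.0, 0.653], [0.001, -1.0, -0.001]]
ft_force: [-0.8, 1.1, 0.2]
opening: 0.0236
```

```bash
python3 st.py
```

```text
[0.5132 0.0591 0.065 ] yaw -2.2825 tiltfix -0.0003 0.0011 t 16.35 F [-0.84  1.12  0.21] M [ 0.264  0.349 -0.002] 0.0236 q6 -1.207
```

Request:
{"api": "play_rows", "payload": {"deltas": [[[0,0,-0.1],[0,-0.2,-0.1],15],[[0,0,-0.1],[0,0,-0.1],15],[[0,0,0],[0,0,0],15]]}}

```text
t: 16.73
tool_pos: [0.5133, 0.0589, 0.0649]
eef_rot: [[0.784, 0.001, -0.621], [0.621, -0.0, 0.784], [0.001, -1.0, -0.001]]
ft_force: [-1.4, 1.1, 0.4]
opening: 0.0233
```

```bash
python3 st.py
```

```text
[0.5133 0.0589 0.0649] yaw -2.4712 tiltfix 0.0 0.0012 t 16.725 F [-1.41  1.08  0.39] M [0.408 0.264 0.003] 0.0233 q6 -1.396
```

Request:
{"api": "play_rows", "payload": {"deltas": [[[0,0,-0.08],[0,0,0],15],[[0,0,-0.08],[0,0,0],15],[[0,0,0],[0,0,0],15]]}}

```text
t: 17.1
tool_pos: [0.5133, 0.0587, 0.0649]
eef_rot: [[0.866, 0.001, -0.499], [0.499, -0.0, 0.866], [0.001, -1.0, -0.001]]
ft_force: [-0.8, 0.6, 1.1]
opening: 0.0237
```

```bash
python3 st.py
```

```text
[0.5133 0.0587 0.0649] yaw -2.6186 tiltfix 0.0004 0.001 t 17.1 F [-0.82  0.61  1.06] M [0.346 0.248 0.025] 0.0237 q6 -1.544
```

Request:
{"api": "play_rows", "payload": {"deltas": [[[0,0,-0.06],[0,0,0],15],[[0,0,0],[0,0,0],15]]}}

```text
t: 17.35
tool_pos: [0.5133, 0.0587, 0.0649]
eef_rot: [[0.891, 0.001, -0.454], [0.454, -0.001, 0.891], [0.001, -1.0, -0.001]]
ft_force: [-0.7, 1.1, -0.0]
opening: 0.0237
```

```bash
python3 st.py
```

```text
[0.5133 0.0587 0.0649] yaw -2.6698 tiltfix 0.0006 0.001 t 17.35 F [-0.71  1.11 -0.04] M [0.215 0.231 0.016] 0.0237 q6 -1.595
```

Request:
{"api": "play_rows", "payload": {"deltas": [[[0,0,-0.06],[0,0,0],15],[[0,0,0],[0,0,0],15]]}}

```text
t: 17.6
tool_pos: [0.5134, 0.0586, 0.0649]
eef_rot: [[0.913, 0.001, -0.407], [0.407, -0.001, 0.913], [0.001, -1.0, -0.001]]
ft_force: [-0.6, 1.3, -0.1]
opening: 0.0239
```

```bash
python3 st.py
```

```text
[0.5134 0.0586 0.0649] yaw -2.7225 tiltfix 0.0007 0.001 t 17.6 F [-0.64  1.28 -0.15] M [0.206 0.235 0.011] 0.0239 q6 -1.648
```

Request:
{"api": "play_rows", "payload": {"deltas": [[[0,0,-0.07],[0,0,0],15],[[0,0,0],[0,0,0],15]]}}

```text
t: 17.85
tool_pos: [0.5134, 0.0586, 0.0649]
eef_rot: [[0.938, 0.001, -0.348], [0.348, -0.001, 0.938], [0.001, -1.0, -0.001]]
ft_force: [0.0, 0.1, -0.1]
opening: 0.0239
```

```bash
python3 st.py
```

```text
[0.5134 0.0586 0.0649] yaw -2.7863 tiltfix 0.0007 0.001 t 17.85 F [ 0.02  0.07 -0.08] M [0.17  0.182 0.015] 0.0239 q6 -1.711
```

Request:
{"api": "play_rows", "payload": {"deltas": [[[0,0,-0.07],[0,0,0],15],[[0,0,0],[0,0,0],15]]}}

```text
t: 18.1
tool_pos: [0.5135, 0.0585, 0.0649]
eef_rot: [[0.958, 0.001, -0.287], [0.287, -0.001, 0.958], [0.001, -1.0, -0.001]]
ft_force: [-0.9, 0.2, -0.1]
opening: 0.0239
```

```bash
python3 st.py
```

```text
[0.5135 0.0585 0.0649] yaw -2.8501 tiltfix 0.0009 0.001 t 18.1 F [-0.92  0.21 -0.08] M [0.067 0.097 0.029] 0.0239 q6 -1.775
```

Request:
{"api": "play_rows", "payload": {"deltas": [[[0,0,-0.07],[0,0,0],15],[[0,0,0],[0,0,0],15]]}}

```text
t: 18.35
tool_pos: [0.5135, 0.0585, 0.0648]
eef_rot: [[0.974, 0.001, -0.226], [0.226, -0.001, 0.974], [0.001, -1.0, -0.001]]
ft_force: [-0.6, -0.7, -0.1]
opening: 0.0241
```

```bash
python3 st.py
python3 - <<'E'
from h import *
w=shot('wrist','w5')
u=proj(w,[[.514,.0587,.096]])[0];x,y=max(int(u[0])-100,0),max(int(u[1])-100,0)
cv2.imwrite('pics/w5c.png',cv2.resize(w['frame'][y:y+150,x:x+200,::-1],(800,600),interpolation=cv2.INTER_CUBIC));print(x,y)
E
```

```text
[0.5135 0.0585 0.0648] yaw -2.9139 tiltfix 0.001 0.0009 t 18.35 F [-0.56 -0.66 -0.1 ] M [ 0.17   0.101 -0.008] 0.0241 q6 -1.839
154 156
```

View pics/w5c.png

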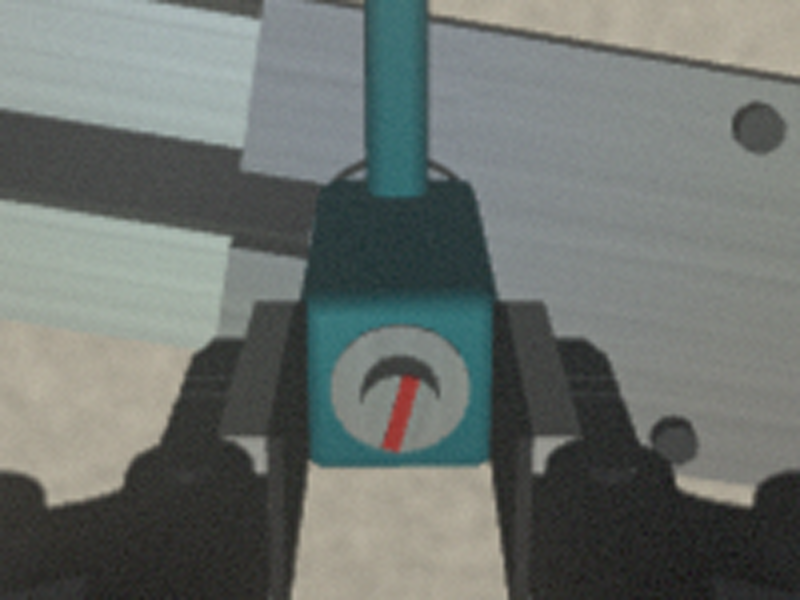

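Request:
{"api": "play_rows", "payload": {"deltas": [[[0,0,-0.07],[0,0,0],15],[[0,0,0],[0,0,0],15]]}}

```text
t: 18.65
tool_pos: [0.5135, 0.0585, 0.0648]
eef_rot: [[0.987, 0.001, -0.162], [0.162, -0.001, 0.987], [0.001, -1.0, -0.001]]
ft_force: [0.7, -0.0, -1.6]
opening: 0.0238
```

```bash
python3 st.py
```

```text
[0.5135 0.0585 0.0648] yaw -2.9785 tiltfix 0.001 0.0009 t 18.65 F [ 0.66 -0.02 -1.65] M [ 0.128 -0.002 -0.026] 0.0238 q6 -1.904
```

Request:
{"api": "play_rows", "payload": {"deltas": [[[0,0,-0.06],[0,0,0],15],[[0,0,0],[0,0,0],15]]}}

```text
t: 18.9
tool_pos: [0.5135, 0.0585, 0.0647]
eef_rot: [[0.994, 0.001, -0.108], [0.108, -0.001, 0.994], [0.001, -1.0, -0.001]]
ft_force: [-0.1, -0.5, -1.7]
opening: 0.0233
```

```bash
python3 st.py
```

```text
[0.5135 0.0585 0.0647] yaw -3.0329 tiltfix 0.0012 0.0007 t 18.9 F [-0.07 -0.47 -1.69] M [ 0.046  0.063 -0.011] 0.0233 q6 -1.958
```

Request:
{"api": "play_rows", "payload": {"deltas": [[[0,0,0],[0,0,-0.4],15],[[0,0,0],[0,0,0],15]]}}

```text
t: 19.15
tool_pos: [0.5136, 0.0585, 0.0647]
eef_rot: [[0.994, 0.001, -0.112], [0.112, -0.001, 0.994], [0.001, -1.0, -0.001]]
ft_force: [-0.9, -0.6, -0.6]
opening: 0.0234
```

```bash
python3 st.py
```

```text
[0.5136 0.0585 0.0647] yaw -3.0289 tiltfix 0.001 0.0011 t 19.15 F [-0.89 -0.62 -0.6 ] M [ 0.105  0.303 -0.103] 0.0234 q6 -1.954
```

Request:
{"api": "play_rows", "payload": {"deltas": [[[0,0,-0.06],[0,0,0],15],[[0,0,0],[0,0,0],15]]}}

```text
t: 19.4
tool_pos: [0.5135, 0.0585, 0.0646]
eef_rot: [[0.999, 0.001, -0.054], [0.054, -0.001, 0.999], [0.001, -1.0, -0.001]]
ft_force: [-0.0, 0.3, 0.9]
opening: 0.0238
```

```bash
python3 st.py
```

```text
[0.5135 0.0585 0.0646] yaw -3.0874 tiltfix 0.0011 0.001 t 19.4 F [-0.03  0.26  0.93] M [ 0.079  0.151 -0.02 ] 0.0238 q6 -2.013
```

Request:
{"api": "play_rows", "payload": {"deltas": [[[0,0,-0.06],[0,0,0],15],[[0,0,0],[0,0,0],15]]}}

```text
t: 19.65
tool_pos: [0.5135, 0.0585, 0.0645]
eef_rot: [[1.0, 0.001, 0.003], [-0.003, -0.001, 1.0], [0.001, -1.0, -0.001]]
ft_force: [-1.4, -0.6, -0.7]
opening: 0.0238
```

```bash
python3 st.py
```

```text
[0.5135 0.0585 0.0645] yaw 3.1388 tiltfix 0.0012 0.0009 t 19.65 F [-1.36 -0.57 -0.69] M [ 0.106  0.175 -0.028] 0.0238 q6 -2.07
```

```bash
python3 - <<'E'
from h import *
for f,o,z,pts,top in (('w4',(151,154),.0661,((375,420),(452,403)),((318,303),(508,303),(500,473),(320,473))),('w5',(154,156),.0648,((391,450),(411,378)),((306,298),(495,297),(490,465),(309,465)))):
    w=load(f);W=lambda z,p: onz(w,np.array(p)/4+o,z)
    s=W(z+.0286,pts);c=W(z+.0286,top);v=s[1]-s[0];e=c[1]-c[0]
    print(f,'stripe dir',np.arctan2(v[1],v[0]),'hub edge dir',np.arctan2(e[1],e[0]),c.mean(0),np.linalg.norm(e))
E
python3 - <<'E'
import sys;sys.path.insert(0,'.')
import os;os.chdir('.')
from h import *
w=shot('wrist','w6')
u=proj(w,[[.514,.0587,.096]])[0];x,y=max(int(u[0])-100,0),max(int(u[1])-100,0)
cv2.imwrite('pics/w6c.png',cv2.resize(w['frame'][y:y+150,x:x+200,::-1],(800,600),interpolation=cv2.INTER_CUBIC));print(x,y)
E
```

```text
w4 stripe dir -3.133200007732532 hub edge dir 2.9084608909720324 [0.51274092 0.05806223 0.0947    ] 0.0239009912591302
w5 stripe dir 3.126542141646416 hub edge dir 1.8044758318103244 [0.51290454 0.05837424 0.0934    ] 0.02379475324514215
154 156
```

View pics/w6c.png

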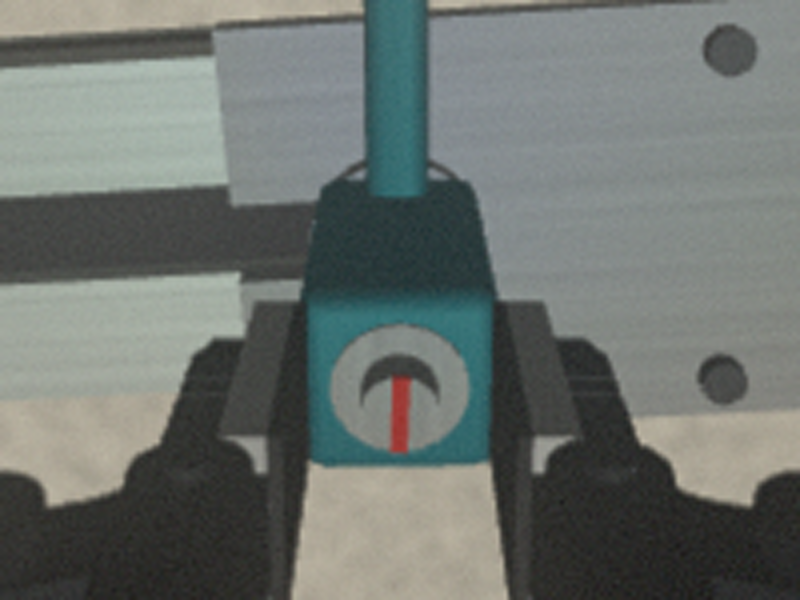

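Request:
{"api": "play_rows", "payload": {"deltas": [[[0,0,-0.03],[0,0,0],15]]}}

```text
t: 19.82
tool_pos: [0.5135, 0.0585, 0.0645]
eef_rot: [[0.999, 0.001, 0.032], [-0.032, -0.001, 0.999], [0.001, -1.0, -0.001]]
ft_force: [-0.5, -0.7, -0.4]
opening: 0.0237
```

```bash
python3 st.py; python3 -c "
from h import *
print(status.sense()['joint_efforts'])"
```

```text
[0.5135 0.0585 0.0645] yaw 3.11 tiltfix 0.0013 0.0008 t 19.825 F [-0.5  -0.7  -0.36] M [0.131 0.351 0.325] 0.0237 q6 -2.099
[ -0.34858589 -42.53275752  22.95894206   5.38019076   0.20093411
   0.25897502]
```

The moment only shows while moving (holds relax it): 0.325 N m, so the clamp has bitten. A bit more.

Request:
{"api": "play_rows", "payload": {"deltas": [[[0,0,-0.03],[0,0,0],15]]}}

```text
t: 19.95
tool_pos: [0.5135, 0.0585, 0.0645]
eef_rot: [[0.998, 0.001, 0.063], [-0.063, -0.001, 0.998], [0.001, -1.0, -0.001]]
ft_force: [-0.6, 0.0, -0.3]
opening: 0.0236
```

```bash
python3 st.py; python3 -c "
from h import *
print(status.sense()['joint_efforts'])"
```

```text
[0.5135 0.0585 0.0645] yaw 3.0789 tiltfix 0.0014 0.0007 t 19.95 F [-0.6   0.01 -0.34] M [0.136 0.243 0.377] 0.0236 q6 -2.13
[ -0.33315039 -42.68485308  22.93964267   5.3601779    0.11435839
   0.081783  ]
```

Request:
{"api": "play_rows", "payload": {"deltas": [[[0,0,-0.03],[0,0,0],15]]}}

```text
t: 20.08
tool_pos: [0.5135, 0.0585, 0.0645]
eef_rot: [[0.996, 0.001, 0.094], [-0.094, -0.001, 0.996], [0.001, -1.0, -0.001]]
ft_force: [-0.2, 0.4, -0.2]
opening: 0.0235
```

```bash
python3 st.py
```

```text
[0.5135 0.0585 0.0645] yaw 3.0473 tiltfix 0.0015 0.0007 t 20.075 F [-0.22  0.38 -0.25] M [0.188 0.177 0.351] 0.0235 q6 -2.162
```

Request:
{"api": "play_rows", "payload": {"deltas": [[[0,0,-0.03],[0,0,0],15]]}}

```text
t: 20.2
tool_pos: [0.5135, 0.0585, 0.0644]
eef_rot: [[0.992, 0.001, 0.126], [-0.126, -0.002, 0.992], [0.001, -1.0, -0.001]]
ft_force: [-0.3, 0.3, -0.6]
opening: 0.0236
```

```bash
python3 st.py
```

```text
[0.5135 0.0585 0.0644] yaw 3.0154 tiltfix 0.0015 0.0006 t 20.2 F [-0.29  0.26 -0.55] M [0.044 0.074 0.39 ] 0.0236 q6 -2.194
```

About 0.4 N m. Release and withdraw upward.

Request:
{"api": "play_rows", "payload": {"deltas": [[[0,0,0],[0,0,0],30],[[0,0,0],[0,0,0],45],[[0,0,0],[0,0,0],50],[[0,0,0],[0,0,0],50],[[0,0,0],[0,0,10],50],[[0,0,0],[0,0,25],50],[[0,0,0],[0,0,30],50],[[0,0,0],[0,0,30],50],[[0,0,0],[0,0,0],50],[[0,0,0],[0,0,0],50]]}}

```text
t: 21.45
tool_pos: [0.514, 0.0584, 0.1658]
eef_rot: [[0.992, 0.003, 0.127], [-0.127, -0.001, 0.992], [0.003, -1.0, -0.0]]
ft_force: [-0.1, 0.1, -0.9]
opening: 0.0505
```

```bash
python3 st.py
python3 - <<'E'
from h import *
w=shot('wrist','w7')
cv2.imwrite('pics/w7b.png',cv2.resize(w['frame'][:,:,::-1],(800,600),interpolation=cv2.INTER_CUBIC))
E
```

```text
[0.514  0.0584 0.1658] yaw 3.0147 tiltfix 0.0007 0.0033 t 21.45 F [-0.12  0.05 -0.93] M [-0.02   0.01   0.011] 0.0505 q6 -2.194
```

View pics/w7b.png

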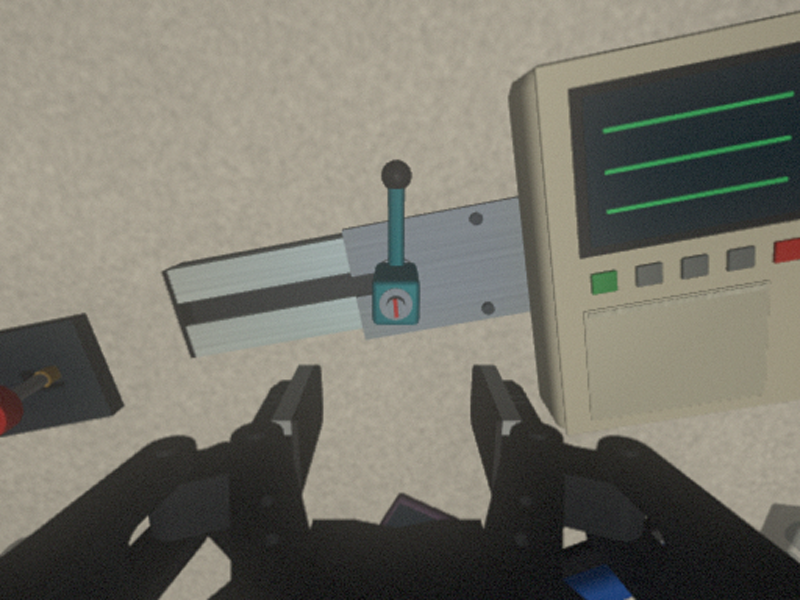

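```bash
python3 -c "
from workcell import robot
print(robot.sign_off())"
```

```text
the job is handed in; nothing more can be done
None
```

The clamp is on and tightened, and the job is handed in at about 21.5 s of the 66 s allowed. `robot.sign_off()` gives no verdict, so the success below rests on my own readings.

**What I did:** I gripped the teal lever's hub and lowered the head into the slot about 27 mm beyond the fork. I slid it in until the shank touched the notch end with about 2 N, then backed off 0.5 mm. I turned it a quarter clockwise to the stop, ran the lever down, tightened it, let go and moved straight up.

**Last checks:**
- **Head angle:** measured during the run-down, the shank's stripe was within about 0.07 rad of square across the slot. The final picture shows it still across the slot, with the shank in the fork.
- **Tightness:** the last four tightening steps read 0.325, 0.377, 0.351 and 0.39 N m. That suggests a clamping force of about 50 N, which I could not measure directly.
- **Recorder and other things:** the push on the plate stayed near 2 N, well under the 8 N that moves it. I did not re-measure the recorder or the bystanders, but no unexpected contact force showed.

**What disagreed:**
- **Late warning of the bite:** the moment reading drops to zero when the arm holds still, so my early checks missed the bite. I only noticed it at about 0.33 N m.
- **More thread than expected:** the lever had turned about 1.64 rad on the bolt (4.2 mm of thread) just before the last four steps. I had expected it to bite at about 3 ± 0.5 mm.

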